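# Hold a rack post in the glue-up corner

## Task

A plywood base board for a paint rack lies in the glue-up jig: first swing the toggle clamp fully down onto it, then take the wooden corner post and stand it upright on the board, dowel hole up, right in the inside corner of the two fences. Press it down on the board and tight against both fences at once, and finish holding it pressed there, without letting go, as you would while the glue grabs. Leave the bottle, spray can and jar standing where they are.

Things in the scene. Friction and masses are not known exactly. Their poses are not given: they have to be found in the camera images.
- jig: Right-angle glue-up jig screwed to the bench, turned by its yaw: brown wooden baseboard 240 (x) x 230 (y) x 18 mm. Origin at the centre of its underside on the bench. On it stand two low aluminium fences (along its +x and -y sides) and a steel toggle clamp (at its +y side, centre line at jig x = -15 mm).
- fence_far: Aluminium bar fence 20 mm thick, 150 mm long, along jig y on the +x side of the board; top at 48 mm above the bench (24 mm above the plywood board). Its inner face is the plane jig x = 85 mm and looks to jig -x. Its origin coincides with the jig's origin.
- fence_side: Aluminium bar fence 20 mm thick, 148 mm long, along jig x on the -y side of the board, same height. Its inner face is the plane jig y = -80 mm and looks to jig +y. It stops 6 mm short of the other fence (glue relief). Its origin coincides with the jig's origin.
- corner (a point): The inside corner where the planes of the two fences' inner faces meet, at the level of the board's top (24 mm above the bench); axes parallel to the jig's. The board lies to its -x and +y. With the post home, the middle of its foot is at x = -17 mm, y = +17 mm, z = 0 from here.
- board: Loose plywood board 130 (x) x 120 (y) x 6 mm lying flat on the jig, already up against both fences. Origin at the centre of its underside (65.4 mm in -x and 60.4 mm in +y from the corner). It must stay in the corner.
- post: Loose beech post 34 x 34 x 80 mm, about 70 g, standing on the bench, a small dark dowel hole in the middle of its top. Origin at the centre of its underside, z up. All four sides are alike. Gripped by its upper part, the fingers clear the fences: once on the board, its foot is 24 mm and its top 104 mm above the bench, and the fences' top is 48 mm.
- clamp_handle (a joint): Angle of the clamp's handle, rad: 0 = closed, handle lying level and pointing to jig +y; about 1.05 = open as found, handle raised. Pushing the end of the handle outwards (+y) and down in an arc closes it; the arm comes down with it by an over-centre linkage (the arm stands 1.14 rad up when the handle is at 1.05). It stays where left; the push takes 1 to 5 N, and at the end it goes over centre and rests on its stop. Fully down is below 0.08.
- clamp_hinge (a point): Pivot axis of the clamp handle (parallel to jig x), 53 mm above the bench, at jig x = -15 mm, y = 104 mm.
- clamp_grip (a point): Point on the upper face of the black handle grip, 85 mm from the pivot (7 mm off the handle's centre line); moves with the handle. The handle is 17 mm wide, 14 mm thick and ends 110 mm from the pivot.
- clamp_arm: Steel arm of the clamp, pivoted at jig y = 78 mm, 44 mm above the bench (its origin); 70 mm long with a rubber-tipped spindle near its end. Stands raised at first; closed it lies level, pointing to jig -y, the rubber tip pressing on the board 58 mm from the pivot.
- paint_bottle: Bystander: small white paint bottle, 42 mm diameter, 120 mm tall; origin at the centre of its base.
- spray_can: Bystander: spray can, 66 mm diameter, 190 mm tall; origin at the centre of its base.
- jar: Bystander: clear jar with white lid, 60 mm diameter, 75 mm tall; origin at the centre of its base.
Things that resemble listed ones, but are neither listed nor needed, are in the scene too. Several things have the shape of the board; the one meant has the colours described above.

How it is judged (in metres and radians):
On the way, in this order (a step that is already met when the one before it is completed fails the run):
1. the clamp is closed on the board (value of joint clamp_handle below 0.08 rad and contact force between clamp_arm and board above 2 N), for 0.3 s.
2. the post stands on the board, pressed against both fences (all of step 1 and x of post in the frame of corner between -0.0195 and -0.0145 m and y of post in the frame of corner between 0.0145 and 0.0195 m and z of post in the frame of corner between -0.002 and 0.002 m and angle between post's own z axis and vertical below 0.04 rad and (angle between the x axis of post and the x axis of jig, either way round below 0.04 rad or angle between the x axis of post and the y axis of jig, either way round below 0.04 rad) and contact force between post and fence_far above 1 N and contact force between post and fence_side above 1 N and contact force between post and board above 0.5 N and contact force between the fingers and post above 1 N), for 0.3 s.
At the end, for the whole second after the job is handed in: Clamp handle below 0.08 rad, arm on board over 2 N; board within 3 mm of its place; post upright and square to the jig (0.04 rad), within 2.5 mm of the corner and 2 mm of the board, pressing each fence over 1 N and the board over 0.5 N; fingers still bearing on it over 1 N (all of step 2 and x of board in the frame of corner between -0.0685 and -0.0625 m and y of board in the frame of corner between 0.0575 and 0.0635 m); the arm keeps its last pose, push and grip.
It fails at once if the paint bottle is pushed away or knocked over (distance of paint_bottle from where it was at the start of the episode above 0.03 m or angle between paint_bottle's own z axis and vertical above 0.3 rad).
It fails at once if the spray can is pushed away or knocked over (distance of spray_can from where it was at the start of the episode above 0.03 m or angle between spray_can's own z axis and vertical above 0.3 rad).
It fails at once if the jar is pushed away or knocked over (distance of jar from where it was at the start of the episode above 0.03 m or angle between jar's own z axis and vertical above 0.3 rad).
It also fails if it takes over 66 s, if anything falls off the work surface, if the arm or the gripper's body presses on something with over 40 N, if the wrist force passes 120 N, or if a joint passes its speed limit or range.

## Robot

A 7-joint arm with a two-finger parallel gripper is mounted at the origin on the work surface. World frame = base frame: x ahead of the robot, y to its left, z up, the work surface at z = 0. Lengths are in mm, angles in rad, forces in N, time in s.
With the tool pointing down it reaches from about 375 to 925 mm from the base axis. Payload 3.1 kg.
Tool frame: the origin (TCP) lies on the centre line of the jaws, within the pads' length; the fingertips stand bot.finger_overhang ahead of it and the grasp point (between the pads) is the TCP (bot.finger_overhang is the distance from the TCP to the fingertips, in mm); z points along the fingers, y is the line along which they close (so a half turn about z gives the same grasp; the last joint's range is limited). The gripper opens to 85 mm and grips with 20 to 120 N. Pads are 22 mm wide; open, the fingers measure 114 mm over their backs; the gripper's body (76 mm by 85 mm) begins 54 mm behind the grasp point. The pads swing forward as they close: fully open they stand 13 mm farther back than shut.
Start: joints at [1.123, 0.383, 0.044, 1.598, -0.018, 1.161, -0.05], TCP at [222.781, -610.633, 250.269] pointing down, gripper open.
Joint ranges: [-2.61, 2.61], [-0.41, 2.15], [-1.48, 1.57], [0, 2.5], [-1.57, 4.71], [0.05, 1.97], [-2.85, 2.85]. Speed limits (rad/s): [2.79, 2.79, 3.14, 3.14, 3.14, 3.14, 3.14].

## Interface

Orientations are given as a unit quaternion [w, x, y, z].
In Python, from station import telemetry, eyes, job, bot gives the robot as it stands. The module is installed in compiled form; this text tells all that it offers.
- The arm moves only by the shell command python3 -m jog 'ROWS' [FORCE]. ROWS is JSON, a list of rows, each a list of 7 numbers: the gripper's target within -1 to 1 (fully open at 1, half-way at 0, shut at -1), then the shift along the tool's x, y, z scaled (see below), then the turn, a rotation vector about the tool's x, y, z scaled (see below). In form: [[jaw, x, y, z, wx, wy, wz], ...]. A call has 1 to 8 rows; each row shifts and turns the commanded pose from where the row before left it, along the tool's axes as they then stand; what a row does not reach is not made up. The controller multiplies each number of a shift by 150 mm and each number of a turn by 180 degrees. A row lasts 1/8 s, in which the tool goes at most 62.5 mm and 10.7 degrees, less where a joint would pass 70% of its speed; a pose out of reach is approached as far as the arm can. A call with a number of a shift or a turn outside -1 to 1 is refused whole. A call with a gripper value outside its range is refused whole. The fingers move at their own pace and stop on an object; FORCE is the grip in N (left out, the last holds). Time passes only in rows, so rows that do not move let the fingers close. It gives the time, the measured TCP pose, the force, the opening and the grip force at its end, in the units of the state.
- telemetry.sense(): the state, without advancing time (a new reading comes with each control period).
- eyes.grab_frame(name): name is "side" or "top"; returns a dict with "color" (384x512x3 uint8, red, green, blue), "fx", "fy", "cx", "cy" (pixels), "dist_coeffs" ([k1, k2, p1, p2, k3] as OpenCV has them; the pictures are not rectified), "eye" and "attitude" of the camera in the world. Camera axes: x right, y down, z forward; pixel columns grow to the right and rows downward; lengths in mm; the calibration is good to about 2 mm. A picture is of the moment at which its call begins. There is no depth.
- job.hand_in(): hands the job in; it is judged then, once.
The state is a dict: "time_s": time; "q": joint angles; "joint_vel": joint speeds; "joint_efforts": joint torques, N m; "tcp_pos": TCP position; "tool_rot": TCP orientation; "wrist_force": force on the tool from outside, world axes, zero at the start; "ft_torque": the same for the moment, N m; "finger_gap": finger opening in mm; "finger_force": force on a finger pad.
Only numpy, scipy, OpenCV 4.12 (cv2) and the standard library are available. Lean on these libraries where they do the work, as an engineer would, in place of code of your own. Each camera call takes 0.05 s, during which the arm holds its last target. There are 200 camera calls.

## Working session

There is one attempt and no reset: what is moved stays moved. The work goes in short steps, Python scripts to look and compute and a shell command to move; the robot and the scene stay as the last step left them, time stands still between calls to the robot, and variables do not carry over. Pictures are saved under pics/ and viewed, at most 10 in all, crops included, and the job is handed in when it is done.

```bash
mkdir -p pics; cat > h.py <<'E'
import numpy as np, cv2, json
from scipy.spatial.transform import Rotation as R
from station import telemetry, eyes, job, bot
def rot(a):
    a=np.array(a,float)
    return a if a.shape==(3,3) else R.from_quat(a,scalar_first=True).as_matrix()
def cam(f):
    K=np.array([[f['fx'],0,f['cx']],[0,f['fy'],f['cy']],[0,0,1.]]);return K,np.array(f['dist_coeffs'],float),np.array(f['eye'],float),rot(f['attitude'])
def plane(f,px,z):
    K,d,e,A=cam(f);p=cv2.undistortPoints(np.array(px,float).reshape(-1,1,2),K,d).reshape(-1,2)
    r=np.c_[p,np.ones(len(p))]@A.T
    return e+r*((z-e[2])/r[:,2])[:,None]
def proj(f,P):
    K,d,e,A=cam(f);P=(np.array(P,float).reshape(-1,3)-e)@A
    return cv2.projectPoints(P,np.zeros(3),np.zeros(3),K,d)[0].reshape(-1,2)
E
python3 - <<'E'
from h import *
for n in('side','top'):
    f=eyes.grab_frame(n); np.save(f'pics/{n}.npy',f,allow_pickle=True)
    cv2.imwrite(f'pics/{n}0.png',cv2.resize(f['color'][:,:,::-1],(800,600),interpolation=cv2.INTER_CUBIC))
    print(n,f['fx'],f['dist_coeffs'],f['eye'],rot(f['attitude']).round(3).tolist())
print(telemetry.sense(),bot.finger_overhang)
E
```

```text
side 492.03010425981086 [-0.18661226  0.          0.          0.          0.        ] [159.31728609 686.50589335 992.03288712] [[-0.87, -0.363, 0.333], [-0.492, 0.654, -0.574], [-0.01, -0.664, -0.748]]
top 435.97741892596775 [-0.01251638  0.          0.          0.          0.        ] [ 389.01771718  -41.48973207 1318.66284721] [[0.0, -0.991, 0.132], [-1.0, -0.0, 0.0], [-0.0, -0.132, -0.991]]
{'time_s': 0.1, 'q': array([ 1.12320429,  0.3837697 ,  0.04387549,  1.59944177, -0.01788374,
        1.16117254, -0.04989164]), 'joint_vel': array([-0.00123151, -0.00389538,  0.00108798, -0.0036139 , -0.00149778,
       -0.00053376,  0.00085393]), 'joint_efforts': array([ 3.00587555e-03, -4.34723639e+01,  1.02951530e+00, -2.50454539e+01,
        1.09111163e-02,  5.46158655e-03, -1.14437535e-05]), 'tcp_pos': array([ 222.45202783, -609.88484807,  248.99118573]), 'tool_rot': array([-1.16489421e-03,  9.84738861e-01,  1.74034302e-01, -2.85015200e-04]), 'wrist_force': array([0.93518067, 0.37532372, 0.3019223 ]), 'ft_torque': array([-0.0212801 , -0.03690006,  0.00658937]), 'finger_force': 0.0, 'finger_gap': 85.08895849843402} 19.0
```

View pics/top0.png

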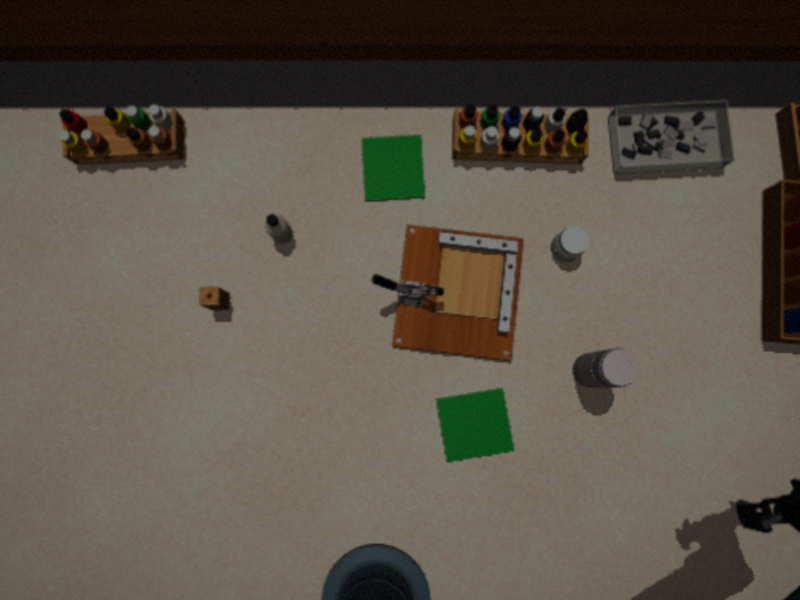

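View pics/side0.png

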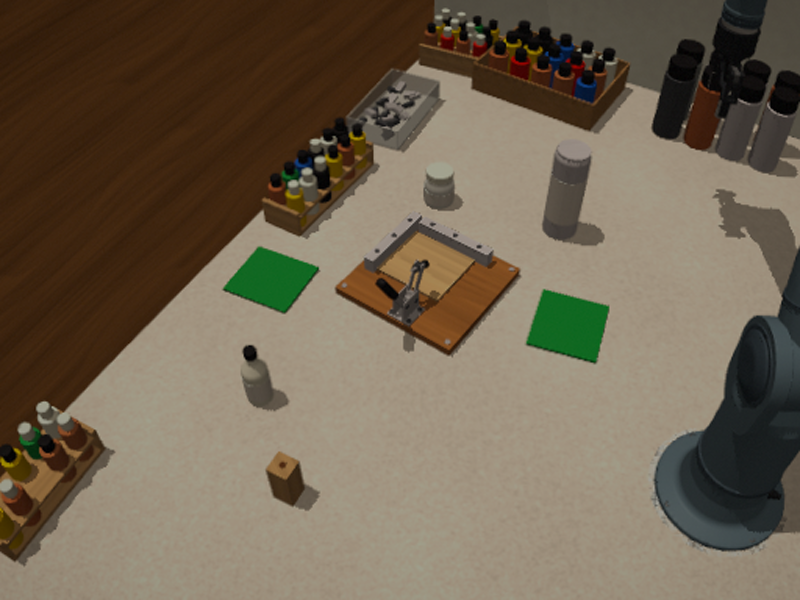

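The top view (800x600 view) shows the jig at (460,292), with fences to image top and right and the clamp at its left with the handle end at (380,281). The post's top is at (210,297), the bottle at (278,228), the jar at (570,243) and the can at (610,368). Board candidates are the tan plate in the jig at (470,283) and green plates at (393,168) and (475,425); the tan one in the jig fits. The only post-like thing is the brown block with a dowel hole at (210,297) top / (285,478) side.

```bash
python3 - <<'E'
from h import *
F={n:np.load(f'pics/{n}.npy',allow_pickle=True).item() for n in('side','top')}
s=1.5625; out=[]
for n,(bx) in {'top':((375,210,170,165),(180,270,80,60)),'side':((320,200,220,165),(250,440,80,75))}.items():
    f=F[n];bgr=f['color'][:,:,::-1].copy();hsv=cv2.cvtColor(bgr,cv2.COLOR_BGR2HSV)
    m=cv2.inRange(hsv,(4,110,40),(22,255,255))
    for nm,(x,y,w,h) in zip(('jig','post'),bx):
        x,y,w,h=[int(v/s) for v in(x,y,w,h)]
        mm=np.zeros_like(m);mm[y:y+h,x:x+w]=m[y:y+h,x:x+w]
        cs=cv2.findContours(mm,cv2.RETR_EXTERNAL,cv2.CHAIN_APPROX_NONE)[0];cs=[c for c in cs if cv2.contourArea(c)>15]
        H=cv2.convexHull(np.vstack(cs)) if cs else None
        ap=cv2.approxPolyN(H,4 if nm=='jig' else 6).reshape(-1,2)
        print(n,nm,ap.tolist());
        P=plane(f,ap,18 if nm=='jig' else 80)[:,:2]; print(P.round(1).tolist(),P.mean(0).round(1), np.linalg.norm(P-np.roll(P,1,0),axis=1).round(0))
        cr=cv2.resize(bgr[y:y+h,x:x+w],(400,300),interpolation=cv2.INTER_CUBIC);out.append(cr)
cv2.imwrite('pics/crop1.png',np.vstack([np.hstack(out[:2]),np.hstack(out[2:])]))
E
```

```text
top jig [[335, 152], [327, 231], [250, 222], [260, 143]]
[[678.6, -285.7], [438.8, -256.0], [465.6, -27.0], [706.6, -57.2]] [ 572.4 -156.5] [230. 242. 231. 243.]
top post [[140, 184], [140, 195], [129, 195], [128, 193], [128, 186], [129, 184]]
[[570.9, 288.6], [539.1, 287.5], [539.1, 319.0], [544.9, 322.1], [565.1, 322.9], [570.9, 320.3]] [555.  310.1] [32. 32. 32.  7. 20.  6.]
side jig [[287, 227], [215, 187], [201, 123], [336, 171]]
[[464.1, -18.1], [695.7, -46.4], [877.8, -253.0], [433.2, -261.4]] [ 617.7 -144.7] [245. 233. 275. 445.]
side post [[190, 294], [194, 312], [187, 323], [175, 317], [170, 300], [178, 289]]
[[543.0, 289.3], [511.7, 321.2], [510.1, 349.8], [539.5, 350.8], [571.8, 322.8], [572.4, 291.9]] [541.4 321. ] [30. 45. 29. 29. 43. 31.]
```

View pics/crop1.png

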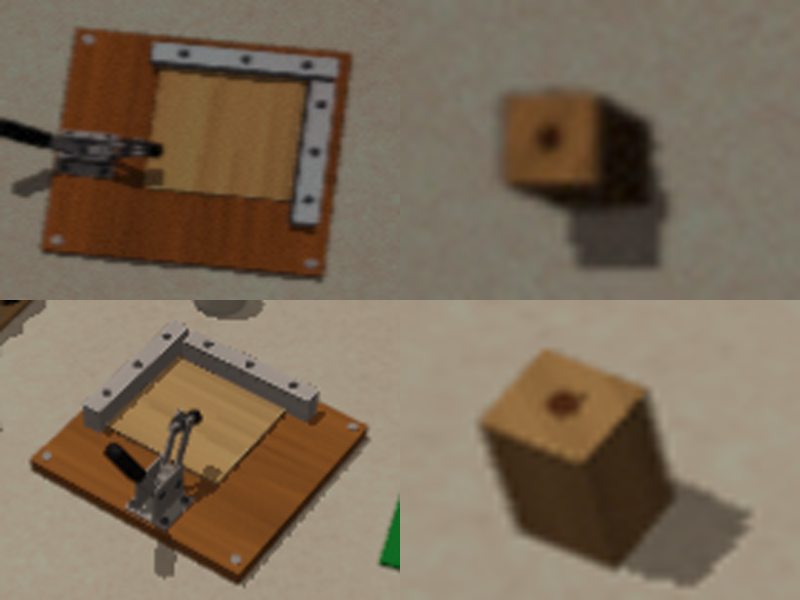

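The crop shows the right parts. The jig corners measure 230 x 242 mm, so it sits at about (572,-157) with yaw -0.12. The post's hole is at about px (133.6,189.0) in the raw top image, and its top face is at crop corners (545,350), (650,388), (582,465), (482,425) in the side view.

```bash
cat >> h.py <<'E'
JY=-0.1195; JC=np.array([572.4,-156.5])
def jig(x,y): c,s=np.cos(JY),np.sin(JY); return JC+[c*x-s*y,s*x+c*y]
def delta(tgt,yaw=None):
    s=telemetry.sense();T=rot(s['tool_rot']);d=T.T@(np.array(tgt)-s['tcp_pos'])
    y=np.arctan2(T[1,0],T[0,0])
    print('tcp',s['tcp_pos'].round(1),'yaw',round(y,4),'tilt',(T[:2,2]).round(4),'F',s['wrist_force'].round(1),'t',round(s['time_s'],2),'gap',round(s['finger_gap'],1),'| shift',(d/150).round(4),'wz',None if yaw is None else round(-(yaw-y)/np.pi,4))
E
python3 - <<'E'
from h import *
F={n:np.load(f'pics/{n}.npy',allow_pickle=True).item() for n in('side','top')}
c=np.array([[545,350],[650,388],[582,465],[482,425]],float)
px=np.c_[160+(c[:,0]-400)/400*51-.5,281+(c[:,1]-300)/300*48-.5]
P=plane(F['side'],px,80)[:,:2];print(P.round(1).tolist(),P.mean(0))
e=P-np.roll(P,1,0);print(np.linalg.norm(e,axis=1),np.degrees(np.arctan2(e[:,1],e[:,0]))%90)
print('top hole',plane(F['top'],[133.6,189.0],80))
# jig screws side view check: project jig corners z18
print([proj(F['side'],[*jig(x,y),18]).round(1).tolist() for x in(-120,120) for y in(-115,115)])
print('clamp',jig(-15,110),'corner foot',jig(68,-63))
delta([*jig(-15,110),250],JY)
for th in (1.05,.8,.55,.3,.1,0): print(th,round(104+85*np.cos(th)-7*np.sin(th)-14.5,1),round(53+85*np.sin(th)+7*np.cos(th)+19,1))
E
```

```text
[[573.2, 290.9], [539.6, 289.1], [539.0, 323.0], [571.2, 323.9]] [555.75363401 306.71905539]
[33.04876177 33.5896872  33.98339881 32.26649723] [3.40407612 3.14246915 1.14374104 1.51871396]
top hole [[556.44200533 306.46888859  80.        ]]
[[[333.2, 171.3]], [[287.7, 223.9]], [[263.0, 137.6]], [[214.0, 183.3]]]
clamp [570.62071117 -45.49624272] corner foot [ 632.40445437 -227.15738076]
tcp [ 222.5 -609.9  249. ] yaw 0.3499 tilt [-0.001   0.0022] F [0.9 0.4 0.3] t 0.1 gap 85.1 | shift [ 3.4702e+00 -2.7391e+00 -7.0000e-04] wz 0.1494
1.05 125.7 149.2
0.8 143.7 137.9
0.55 158.3 122.4
0.3 168.6 103.8
0.1 173.4 87.5
0 174.5 79.0
```

```bash
python3 -m jog '[[-1,0,0,0,0,0,0.05],[-1,0,0,0,0,0,0.05],[-1,0,0,0,0,0,0.05],[-1,0.1,-0.2,0,0,0,0],[-1,0.155,-0.334,0,0,0,0],[-1,0.155,-0.334,0,0,0,0],[-1,0.155,-0.334,0,0,0,0],[-1,0.155,-0.334,0,0,0,0]]' 40
python3 -m jog '[[-1,0.155,-0.334,0,0,0,0],[-1,0.155,-0.334,0,0,0,0],[-1,0.155,-0.334,0,0,0,0],[-1,0.155,-0.334,0,0,0,0],[-1,0.155,-0.334,0,0,0,0],[-1,0.155,-0.334,0,0,0,0],[-1,0.1,-0.2,0,0,0,0],[-1,0,0,0,0,0,0]]'
python3 -c "
from h import *
delta([*jig(-15,110),148],JY)"
```

```text
time_s: 1.1
tcp_pos: [358.4, -393.1, 249.8]
tool_rot: [-0.0, 0.998, -0.061, -0.0]
wrist_force: [-0.1, -0.5, 0.3]
finger_gap: 0.4
finger_force: 0.0
time_s: 2.1
tcp_pos: [552.3, -81.0, 249.8]
tool_rot: [-0.001, 0.998, -0.057, -0.0]
wrist_force: [-0.7, -0.4, -0.2]
finger_gap: -0.1
finger_force: 0.0
tcp [552.3 -81.  249.8] yaw -0.1141 tilt [-0.0002  0.0021] F [-0.7 -0.4 -0.2] t 2.1 gap -0.1 | shift [ 0.0947 -0.2479  0.6794] wz 0.0017
```

```bash
python3 -m jog '[[-1,0.047,-0.124,0,0,0,0.0017],[-1,0.047,-0.124,0,0,0,0],[-1,0,0,0.2,0,0,0],[-1,0,0,0.25,0,0,0],[-1,0,0,0.22,0,0,0],[-1,0,0,0,0,0,0]]'
python3 - <<'E'
from h import *
delta([*jig(-15,125.7),149.2],JY)
f=eyes.grab_frame('side');b=f['color'][100:260,190:390,::-1]
g=eyes.grab_frame('top');t=g['color'][110:270,210:410,::-1]
cv2.imwrite('pics/c2.png',np.hstack([cv2.resize(b,(400,320)),cv2.resize(t,(400,320))]))
E
```

```text
time_s: 2.85
tcp_pos: [566.8, -50.7, 146.6]
tool_rot: [0.0, 0.998, -0.064, -0.004]
wrist_force: [0.3, -0.4, -0.1]
finger_gap: 0.2
finger_force: 0.0
tcp [566.8 -50.7 146.6] yaw -0.1271 tilt [-0.0078  0.0004] F [ 0.3 -0.4 -0.1] t 2.85 gap 0.2 | shift [ 0.0198 -0.142  -0.0176] wz -0.0024
```

View pics/c2.png

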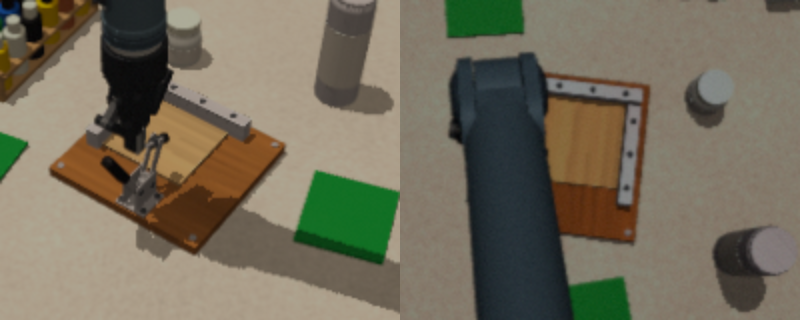

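The fingertips (137,148 in the left crop) stand on the inner side of the raised handle, whose end is at (107,160). Now I'll push along the arc.

```bash
python3 -m jog '[[-1,0.02,-0.142,-0.018,0,0,0],[-1,0,-0.06,0.037,0,0,0],[-1,0,-0.06,0.038,0,0,0],[-1,0,-0.05,0.05,0,0,0],[-1,0,-0.047,0.053,0,0,0]]'
python3 -c "
from h import *
delta([*jig(-15,158.3),122.4],JY)"
python3 -m jog '[[-1,0,-0.035,0.062,0,0,0],[-1,0,-0.034,0.062,0,0,0],[-1,0,-0.016,0.055,0,0,0],[-1,0,-0.016,0.054,0,0,0],[-1,0,-0.007,0.057,0,0,0],[-1,0,0,0,0,0,0]]'
python3 -c "
from h import *
delta([*jig(-15,174.5),79],JY)"
```

```text
time_s: 3.58
tcp_pos: [579.8, 2.9, 125.4]
tool_rot: [0.0, 0.998, -0.063, 0.0]
wrist_force: [0.8, -1.2, 1.9]
finger_gap: 0.2
finger_force: 0.7
tcp [579.8   2.9 125.4] yaw -0.1271 tilt [ 0.0003 -0.0001] F [ 0.8 -1.2  1.9] t 3.58 gap 0.2 | shift [-0.0222  0.0055  0.0197] wz -0.0024
time_s: 4.32
tcp_pos: [580.7, 18.4, 81.0]
tool_rot: [0.0, 0.998, -0.063, -0.001]
wrist_force: [-0.3, 0.5, -0.4]
finger_gap: 0.1
finger_force: 0.0
tcp [580.7  18.4  81. ] yaw -0.1267 tilt [-0.0024 -0.0005] F [-0.3  0.5 -0.4] t 4.33 gap 0.1 | shift [-0.0158  0.0009  0.0136] wz -0.0023
```

```bash
python3 -m jog '[[-1,-0.01,0,0.01,0,0,0],[-1,0,0,0.01,0,0,0],[-1,0,0,0.01,0,0,0],[-1,0,0,0.007,0,0,0],[-1,0,0,0,0,0,0]]'
python3 -m jog '[[-1,0,0,-0.1,0,0,0],[-1,0,0,-0.3,0,0,0],[-1,0,0,-0.35,0,0,0],[1,0,0,-0.35,0,0,0],[1,0,-0.3,0,0,0,-0.01],[1,0,-0.3,0,0,0,-0.02],[1,0,-0.3,0,0,0,-0.02],[1,0,-0.3,0,0,0,0]]' 60
python3 - <<'E'
from h import *
delta([556,306.6,248],np.radians(2))
f=eyes.grab_frame('side');b=f['color'][110:230,200:360,::-1]
g=eyes.grab_frame('top');t=g['color'][130:250,230:390,::-1]
cv2.imwrite('pics/c3.png',np.hstack([cv2.resize(b,(400,300)),cv2.resize(t,(400,300))]))
E
```

```text
time_s: 4.95
tcp_pos: [580.2, 18.5, 78.9]
tool_rot: [0.001, 0.998, -0.064, -0.0]
wrist_force: [-4.6, -1.4, 11.4]
finger_gap: 0.3
finger_force: 5.9
time_s: 5.95
tcp_pos: [590.7, 199.5, 242.4]
tool_rot: [-0.0, 1.0, 0.015, 0.001]
wrist_force: [-0.0, 0.6, 0.0]
finger_gap: 85.2
finger_force: 0.0
tcp [590.7 199.5 242.4] yaw 0.0302 tilt [0.0014 0.0005] F [-0.   0.6  0. ] t 5.95 gap 85.2 | shift [-0.2094 -0.7203 -0.0373] wz -0.0015
```

View pics/c3.png

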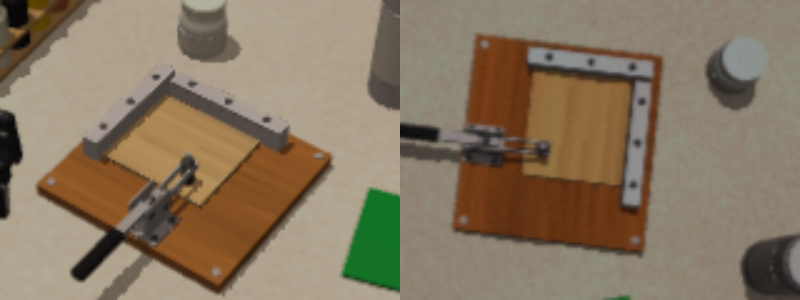

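The clamp is closed: the handle lies level to the left, and the spindle tip is on the board at right-crop (543,149). Both fences and the board are in place. Next is the post.

```bash
python3 -m jog '[[1,-0.07,-0.24,0,0,0,0],[1,-0.07,-0.24,0,0,0,0],[1,-0.07,-0.24,0,0,0,0],[1,0,0,0,0,0,0]]'
python3 -c "
from h import *
delta([556,306.6,50],np.radians(2))"
```

```text
time_s: 6.55
tcp_pos: [553.1, 309.9, 242.4]
tool_rot: [-0.002, 1.0, 0.019, -0.0]
wrist_force: [-0.3, -0.0, -0.2]
finger_gap: 85.6
finger_force: 0.0
tcp [553.1 309.9 242.4] yaw 0.0377 tilt [-0.0004  0.0032] F [-0.3 -0.  -0.2] t 6.55 gap 85.6 | shift [0.0191 0.027  1.2829] wz 0.0009
```

```bash
python3 -m jog '[[1,0.019,0.025,0.2,0,0,0],[1,0,0,0.3,0,0,0],[1,0,0,0.3,0,0,0],[1,0,0,0.3,0,0,0],[1,0,0,0.18,0,0,0],[1,0,0,0,0,0,0]]'
python3 - <<'E'
from h import *
delta([556,306.6,50],np.radians(2))
f=eyes.grab_frame('side');b=f['color'][230:350,110:270,::-1]
cv2.imwrite('pics/c4.png',cv2.resize(b,(640,480)))
E
```

```text
time_s: 7.3
tcp_pos: [557.4, 298.1, 46.9]
tool_rot: [0.002, 1.0, 0.014, -0.002]
wrist_force: [-0.6, -0.8, 0.7]
finger_gap: 85.4
finger_force: 0.0
tcp [557.4 298.1  46.9] yaw 0.0282 tilt [-0.0048 -0.0043] F [-0.6 -0.8  0.7] t 7.3 gap 85.4 | shift [-0.0077 -0.0568 -0.0206] wz -0.0021
```

View pics/c4.png

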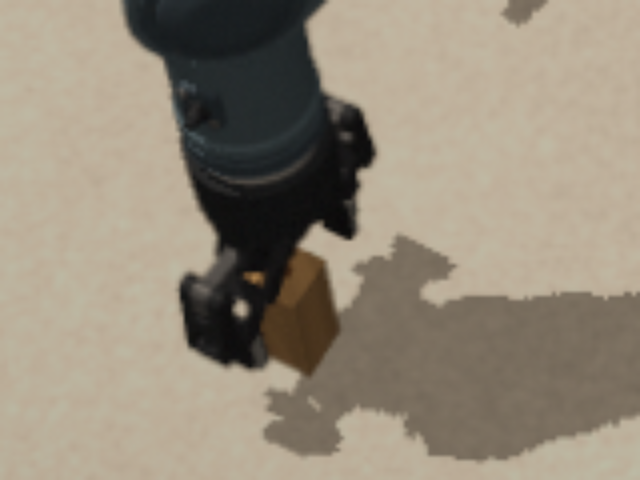

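The post (300,310) stands between the open fingers and upright. I'll shift y by about 8 mm to centre on it and close.

```bash
python3 -m jog '[[1,-0.008,-0.05,-0.015,0,0,0],[1,0,0,0,0,0,0],[-1,0,0,0,0,0,0],[-1,0,0,0,0,0,0],[-1,0,0,0,0,0,0],[-1,0,0,0,0,0,0]]' 60
python3 -c "
from h import *
delta([556,306.6,50],np.radians(2))"
```

```text
time_s: 8.1
tcp_pos: [557.4, 309.0, 52.2]
tool_rot: [-0.0, 1.0, 0.015, 0.0]
wrist_force: [0.8, 0.7, 1.1]
finger_gap: 33.3
finger_force: 60.0
tcp [557.4 309.   52.2] yaw 0.0301 tilt [0.0005 0.0001] F [0.8 0.7 1.1] t 8.1 gap 33.3 | shift [-0.0097  0.0159  0.0146] wz -0.0015
```

```bash
python3 -m jog '[[-1,0,0,-0.15,0,0,0],[-1,0,0,-0.3,0,0,0],[-1,0,0,-0.3,0,0,0],[-1,0,0,-0.2,0,0,0.024],[-1,0,0,0,0,0,0.024],[-1,0.05,0.2,0,0,0,0],[-1,0.095,0.35,0,0,0,0],[-1,0.095,0.35,0,0,0,0]]'
python3 -m jog '[[-1,0.095,0.35,0,0,0,0],[-1,0.095,0.35,0,0,0,0],[-1,0.095,0.35,0,0,0,0],[-1,0.095,0.35,0,0,0,0],[-1,0.095,0.35,0,0,0,0],[-1,0.095,0.35,0,0,0,0],[-1,0.05,0.2,0,0,0,0],[-1,0,0,0,0,0,0]]'
python3 -c "
from h import *
delta([*jig(58,-53),130],JY)"
```

```text
time_s: 9.1
tcp_pos: [576.6, 170.1, 195.9]
tool_rot: [-0.0, 0.998, -0.059, 0.001]
wrist_force: [0.5, 0.2, -0.9]
finger_gap: 33.3
finger_force: 59.8
time_s: 10.1
tcp_pos: [626.8, -188.2, 195.4]
tool_rot: [0.001, 0.998, -0.064, 0.0]
wrist_force: [0.1, -0.7, -1.3]
finger_gap: 33.5
finger_force: 59.9
tcp [ 626.8 -188.2  195.4] yaw -0.1277 tilt [ 0.0005 -0.0024] F [ 0.1 -0.7 -1.3] t 10.1 gap 33.5 | shift [0.0026 0.1857 0.4365] wz -0.0026
```

```bash
python3 -m jog '[[-1,0,0.09,0.1,0,0,-0.0025],[-1,0,0.095,0.2,0,0,0],[-1,0,0,0.13,0,0,0],[-1,0,0,0,0,0,0],[-1,0,0,0,0,0,0]]'
python3 - <<'E'
from h import *
delta([*jig(58,-53),90],JY)
f=eyes.grab_frame('side');b=f['color'][90:210,180:340,::-1].copy()
np.save('pics/s5.npy',f,allow_pickle=True)
cv2.imwrite('pics/c5.png',cv2.resize(b,(800,600),interpolation=cv2.INTER_CUBIC))
print((proj(f,[[*jig(85,-80),48],[*jig(85,-80),24],[*jig(85,70),48],[*jig(-69,-80),48]])-[180,90])*5)
E
```

```text
time_s: 10.72
tcp_pos: [625.1, -208.9, 130.6]
tool_rot: [-0.0, 0.998, -0.055, 0.001]
wrist_force: [-0.2, 0.1, 0.3]
finger_gap: 33.4
finger_force: 59.8
tcp [ 625.1 -208.9  130.6] yaw -0.1104 tilt [0.0013 0.0007] F [-0.2  0.1  0.3] t 10.72 gap 33.4 | shift [-0.0048  0.0489  0.2707] wz 0.0029
[[429.90208762 255.42474302]
 [429.3886312  286.32426518]
 [269.68865408 406.86423629]
 [659.76257425 366.02482593]]
```

View pics/c5.png

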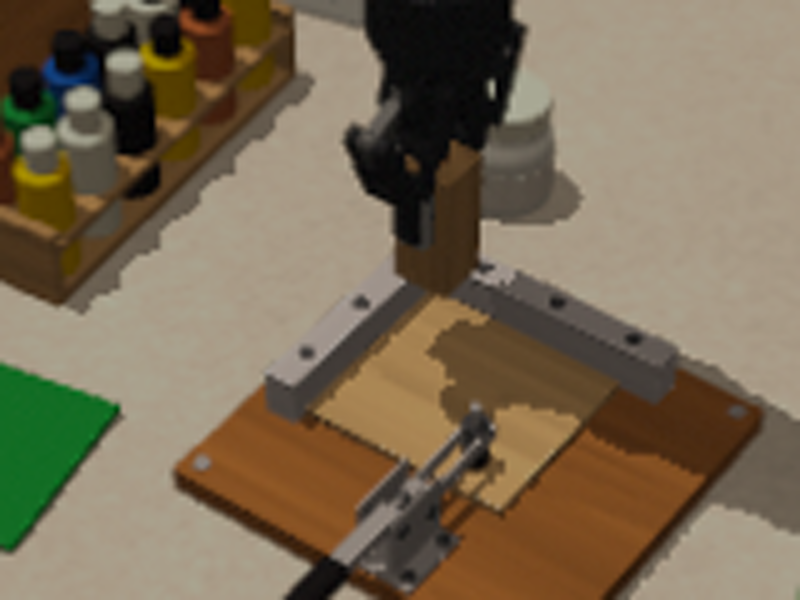

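The side view shows the post held upright with its foot at (437,285), over the board just inside the fences' corner, with clearance on both fences. I'll lower it away from the fences.

```bash
python3 -m jog '[[-1,0,0,0.12,0,0,0.0025],[-1,0,0,0.14,0,0,0],[-1,0,0,0.06,0,0,0],[-1,0,0,0,0,0,0]]'
python3 -m jog '[[-1,0,0,0.01,0,0,0],[-1,0,0,0.01,0,0,0],[-1,0,0,0,0,0,0]]'
python3 -c "
from h import *
delta([*jig(68,-63),76.2],JY)"
```

```text
time_s: 11.28
tcp_pos: [622.8, -210.1, 79.9]
tool_rot: [-0.0, 0.998, -0.06, -0.002]
wrist_force: [0.5, -0.6, -0.8]
finger_gap: 33.6
finger_force: 59.8
time_s: 11.65
tcp_pos: [624.5, -210.6, 79.4]
tool_rot: [0.0, 0.998, -0.06, 0.0]
wrist_force: [-0.1, -0.2, -1.5]
finger_gap: 33.7
finger_force: 59.8
tcp [ 624.5 -210.6   79.4] yaw -0.1206 tilt [ 0.0007 -0.0002] F [-0.1 -0.2 -1.5] t 11.65 gap 33.7 | shift [0.0655 0.1031 0.0215] wz -0.0003
```

```bash
python3 -m jog '[[-1,0,0,0.01,0,0,0],[-1,0,0,0.01,0,0,0],[-1,0,0,0,0,0,0]]'
python3 -m jog '[[-1,0,0,0.01,0,0,0],[-1,0,0,0,0,0,0]]'
python3 -m jog '[[-1,0,0,0.01,0,0,0],[-1,0,0,0,0,0,0]]'
python3 -c "
from h import *
delta([*jig(68,-63),76.2],JY)"
```

```text
time_s: 12.02
tcp_pos: [624.5, -210.6, 76.2]
tool_rot: [0.0, 0.998, -0.06, 0.0]
wrist_force: [-0.1, -0.1, 0.4]
finger_gap: 33.7
finger_force: 60.0
time_s: 12.28
tcp_pos: [624.6, -210.6, 76.2]
tool_rot: [0.0, 0.998, -0.06, 0.0]
wrist_force: [-1.4, 1.7, 7.1]
finger_gap: 33.4
finger_force: 60.8
time_s: 12.52
tcp_pos: [624.6, -210.6, 76.2]
tool_rot: [0.0, 0.998, -0.06, -0.0]
wrist_force: [-4.7, 1.4, 13.3]
finger_gap: 33.3
finger_force: 61.6
tcp [ 624.6 -210.6   76.2] yaw -0.1206 tilt [-0.0002 -0.0005] F [-4.7  1.4 13.3] t 12.53 gap 33.3 | shift [ 0.0649  0.1035 -0.0002] wz -0.0004
```

```bash
python3 -m jog '[[-1,0,0,-0.015,0,0,0],[-1,0.015,0.025,0,0,0,0],[-1,0.015,0.03,0,0,0,0],[-1,0.015,0.025,0,0,0,0],[-1,0,0,0,0,0,0]]'
python3 -m jog '[[-1,0,0.01,0,0,0,0],[-1,0,0.01,0,0,0,0],[-1,0,0,0,0,0,0]]'
python3 -c "
from h import *
s=telemetry.sense();print((rot(s['tool_rot']).T@s['wrist_force']).round(1))
delta([*jig(68,-63),76.2],JY)"
```

```text
time_s: 13.15
tcp_pos: [630.8, -221.9, 76.2]
tool_rot: [-0.001, 0.998, -0.06, 0.001]
wrist_force: [-0.2, 1.4, 5.1]
finger_gap: 33.4
finger_force: 60.4
time_s: 13.52
tcp_pos: [630.7, -224.9, 76.2]
tool_rot: [-0.001, 0.998, -0.06, 0.001]
wrist_force: [0.3, 1.8, 4.6]
finger_gap: 33.7
finger_force: 60.5
[ 0.1 -1.9 -4.6]
tcp [ 630.7 -224.9   76.2] yaw -0.1198 tilt [0.0028 0.0014] F [0.3 1.8 4.6] t 13.53 gap 33.7 | shift [0.0129 0.0137 0.0003] wz -0.0001
```

```bash
P='from h import *
s=telemetry.sense();print((rot(s["tool_rot"]).T@s["wrist_force"]).round(1))
delta([*jig(68,-63),76.2],JY)'
python3 -m jog '[[-1,0,0.01,0,0,0,0],[-1,0,0.01,0,0,0,0],[-1,0,0,0,0,0,0]]' >/dev/null; python3 -c "$P"
python3 -m jog '[[-1,0,0.01,0,0,0,0],[-1,0,0,0,0,0,0]]' >/dev/null; python3 -c "$P"
python3 -m jog '[[-1,0.01,0,0,0,0,0],[-1,0.01,0,0,0,0,0],[-1,0,0,0,0,0,0]]' >/dev/null; python3 -c "$P"
```

```text
[-0.6 -2.9 -5.6]
tcp [ 630.4 -228.    76.2] yaw -0.1198 tilt [0.0029 0.0013] F [-0.3  2.9  5.6] t 13.9 gap 33.3 | shift [ 0.0127 -0.007  -0.    ] wz -0.0001
[-0.3 -4.1 -5.7]
tcp [ 630.4 -228.3   76.2] yaw -0.1193 tilt [0.0029 0.0025] F [0.1 4.1 5.7] t 14.15 gap 33.4 | shift [ 0.0124 -0.0093  0.0003] wz 0.0001
[ -5.6  -3.  -10.7]
tcp [ 630.8 -228.4   76.2] yaw -0.1196 tilt [-0.0035  0.0035] F [-5.2  3.6 10.7] t 14.53 gap 33.3 | shift [ 0.0096 -0.0093  0.0001] wz -0.0
```

```bash
P='from h import *
s=telemetry.sense();print((rot(s["tool_rot"]).T@s["wrist_force"]).round(1))
delta([*jig(68,-63),76.2],JY)'
python3 -m jog '[[-1,0.01,0.005,-0.005,0,0,0],[-1,0,0,0,0,0,0]]' >/dev/null; python3 -c "$P"
python3 -m jog '[[-1,0.01,0.01,-0.005,0,0,0],[-1,0,0,0,0,0,0],[-1,0,0,0,0,0,0]]' >/dev/null; python3 -c "$P"
```

```text
[ -6.9  -4.7 -10.4]
tcp [ 631.  -228.5   76.3] yaw -0.1197 tilt [-0.0063  0.005 ] F [-6.3  5.5 10.4] t 14.78 gap 33.6 | shift [ 0.0082 -0.0099  0.0004] wz -0.0001
[-6.8 -6.3 -9.9]
tcp [ 631.6 -228.6   76.4] yaw -0.119 tilt [-0.0083  0.0071] F [-6.  7. 10.] t 15.15 gap 33.2 | shift [ 0.0042 -0.0102  0.0011] wz 0.0002
```

```bash
P='from h import *
s=telemetry.sense();print((rot(s["tool_rot"]).T@s["wrist_force"]).round(1),s["ft_torque"].round(2))
delta([*jig(68,-63),76.2],JY)'
python3 -m jog '[[-1,0,0,-0.012,0,0,0],[-1,0,0,0,0,0,0]]' >/dev/null; python3 -c "$P"
python3 -m jog '[[-1,0,0,0,0,0,0],[-1,0,0,0,0,0,0]]' >/dev/null; python3 -c "$P
f=eyes.grab_frame('side');np.save('pics/s6.npy',f,allow_pickle=True)
cv2.imwrite('pics/c6.png',cv2.resize(f['color'][100:190,210:330,::-1],(800,600),interpolation=cv2.INTER_CUBIC))"
```

```text
[-2.7 -6.6 -0.2] [ 1.37  0.52 -0.06]
tcp [ 632.4 -228.6   76.4] yaw -0.1187 tilt [-0.0056  0.0069] F [-1.9  6.9  0.3] t 15.4 gap 33.3 | shift [-0.001  -0.0098  0.0016] wz 0.0003
[-3.3 -6.  -0.3] [ 1.38  0.52 -0.13]
tcp [ 632.4 -228.7   76.4] yaw -0.1188 tilt [-0.0058  0.0069] F [-2.6  6.4  0.3] t 15.65 gap 33.7 | shift [-0.0012 -0.0103  0.0015] wz 0.0002
```

View pics/c6.png

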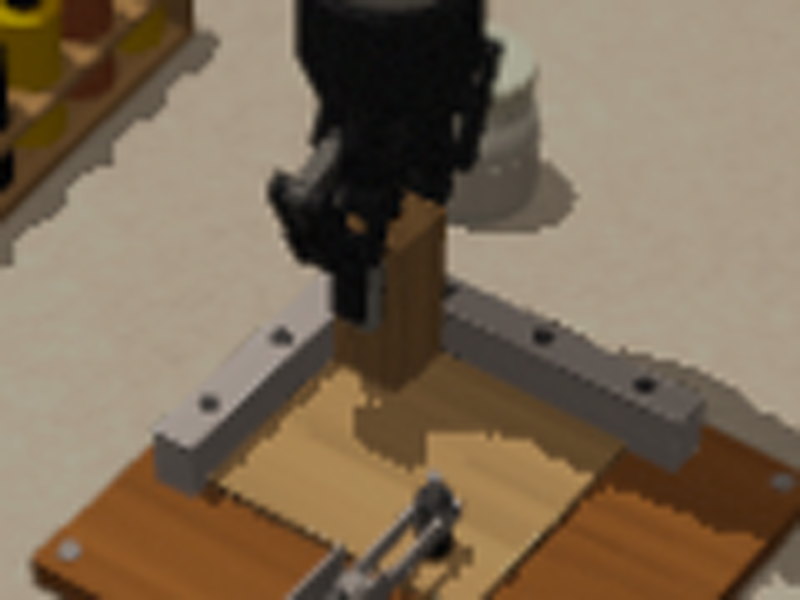

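The post's foot is at (395,388), flush with the right (side) fence and next to the far fence. It still looks upright, and x may not be in contact yet, so I'll keep stepping in x with a light vertical load.

```bash
P='from h import *
s=telemetry.sense();print((rot(s["tool_rot"]).T@s["wrist_force"]).round(1),s["ft_torque"].round(2))
delta([*jig(68,-63),76.2],JY)'
python3 -m jog '[[-1,0.01,0,0,0,0,0],[-1,0,0,0,0,0,0]]' >/dev/null; python3 -c "$P"
python3 -m jog '[[-1,0.01,0,0,0,0,0],[-1,0,0,0,0,0,0]]' >/dev/null; python3 -c "$P"
python3 -m jog '[[-1,0.01,0,0,0,0,0],[-1,0,0,0,0,0,0]]' >/dev/null; python3 -c "$P"
```

```text
[-3.6 -5.3 -2.4] [ 1.46  0.77 -0.14]
tcp [ 633.3 -228.8   76.4] yaw -0.1189 tilt [-0.0073  0.0072] F [-2.9  5.7  2.5] t 15.95 gap 33.3 | shift [-0.0075 -0.0102  0.0014] wz 0.0002
[-4.3 -5.7 -3.1] [ 1.43  0.86 -0.13]
tcp [ 634.6 -229.    76.4] yaw -0.1189 tilt [-0.0078  0.0072] F [-3.6  6.2  3.2] t 16.2 gap 33.1 | shift [-0.0158 -0.0105  0.0016] wz 0.0002
[-7.9 -5.7 -4.3] [ 1.54  1.41 -0.07]
tcp [ 634.7 -229.    76.4] yaw -0.119 tilt [-0.0112  0.0078] F [-7.1  6.6  4.4] t 16.45 gap 32.9 | shift [-0.0166 -0.0105  0.0016] wz 0.0002
```

Contact with both fences is now stiff. I'll trim the small lean and add a little push.

```bash
P='from h import *
s=telemetry.sense();print((rot(s["tool_rot"]).T@s["wrist_force"]).round(1),s["ft_torque"].round(2))
delta([*jig(68,-63),76.2],JY)'
python3 -m jog '[[-1,0,0.003,0.004,-0.003,0.005,0],[-1,0,0,0,0,0,0]]' >/dev/null; python3 -c "$P"
python3 -m jog '[[-1,0.004,0.006,0.004,0,0,0],[-1,0,0,0,0,0,0],[-1,0,0,0,0,0,0],[-1,0,0,0,0,0,0]]' >/dev/null; python3 -c "$P
f=eyes.grab_frame('side')
cv2.imwrite('pics/c7.png',cv2.resize(f['color'][100:190,210:330,::-1],(800,600),interpolation=cv2.INTER_CUBIC))"
```

```text
[-8.  -6.7 -8.2] [ 1.9   1.86 -0.12]
tcp [ 634.3 -228.7   76.2] yaw -0.119 tilt [ 0.0026 -0.0027] F [-7.1  7.6  8.2] t 16.7 gap 33.3 | shift [-0.0139 -0.0084  0.0001] wz 0.0002
[-11.2  -8.1 -11.5] [ 2.27  2.28 -0.14]
tcp [ 634.4 -228.8   76.2] yaw -0.1191 tilt [ 0.0008 -0.0013] F [-10.2   9.4  11.5] t 17.2 gap 33.3 | shift [-0.0142 -0.009   0.    ] wz 0.0001
```

View pics/c7.png

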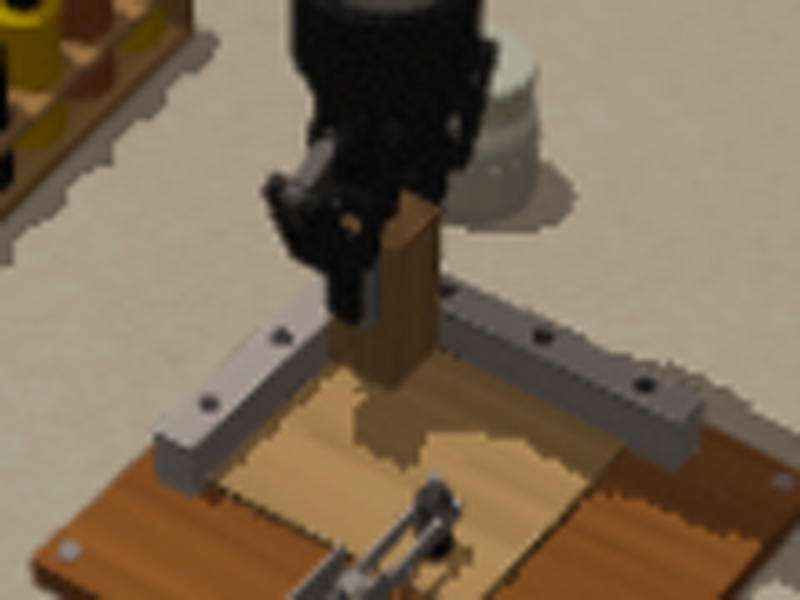

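The post stands square in the corner with its foot at (390,388), tool tilt about 0, and the clamp and board in place. I'll shift the force balance so the fences take clearly more than friction.

```bash
P='from h import *
s=telemetry.sense();print((rot(s["tool_rot"]).T@s["wrist_force"]).round(1),s["ft_torque"].round(2))
delta([*jig(68,-63),76.2],JY)'
python3 -m jog '[[-1,0.008,0.01,-0.008,-0.001,0.001,0],[-1,0,0,0,0,0,0],[-1,0,0,0,0,0,0],[-1,0,0,0,0,0,0]]' >/dev/null; python3 -c "$P"
```

```text
[-11.   -9.   -8.8] [ 2.69  2.39 -0.17]
tcp [ 634.4 -228.7   76.2] yaw -0.1188 tilt [ 0.0011 -0.0022] F [-9.9 10.2  8.7] t 17.75 gap 33.2 | shift [-0.0144 -0.0088  0.    ] wz 0.0002
```

```bash
python3 -m jog '[[-1,0.004,0.004,-0.003,0,0,0],[-1,0,0,0,0,0,0],[-1,0,0,0,0,0,0],[-1,0,0,0,0,0,0],[-1,0,0,0,0,0,0],[-1,0,0,0,0,0,0]]'; python3 -c "
from h import *
s=telemetry.sense();print((rot(s['tool_rot']).T@s['wrist_force']).round(1));print(job.hand_in())"
```

```text
time_s: 18.5
tcp_pos: [634.4, -228.8, 76.2]
tool_rot: [0.001, 0.998, -0.059, -0.0]
wrist_force: [-10.8, 11.5, 9.0]
finger_gap: 33.3
finger_force: 61.3
[-12.1 -10.1  -9.1]
the job is handed in; nothing more can be done
None
```

I closed the clamp on the board and handed the job in at 18.5 s with the post held upright in the corner, pushing about 12 N towards the far fence, 10 N towards the side fence and 9 N down at the wrist; the hand-in gave no verdict.

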